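# Set a block in the marking gauge and hold its pointer rod at the length mark

### The arm

A 6-joint arm with a two-finger parallel gripper is mounted at the origin on the work surface; the furniture and walls round the work are solid. World frame = base frame: x ahead of the robot, y to its left, z up, the work surface at z = 0. Lengths are in m, angles in degrees, forces in N, time in s.
With the tool pointing down it reaches from about 0.3 to 0.95 m from the base axis. Payload 3.1 kg.
Tool frame: the origin (TCP) lies midway between the tips of the shut fingers; the grasp point (between the pads) lies 19 mm behind it (manip.hold_point_z is the z of the grasp point in the tool frame, in m); z points along the fingers, y is the line along which they close (so a half turn about z gives the same grasp; the last joint's range is limited). The gripper opens to 85 mm and grips with 20 to 120 N. Pads are 22 mm wide; open, the fingers measure 114 mm over their backs; the gripper's body (76 mm by 85 mm) begins 54 mm behind the grasp point. The pads swing forward as they close: fully open they stand 13 mm farther back than shut.
Start: joints at [-70.514, 17.653, 93.61, -0, 68.738, -3.994], TCP at [0.249, -0.573, 0.231] pointing down, gripper open.
Joint ranges: [-175.34, 175.34], [-45.06, 112.39], [2.9, 150.54], [-68.45, 248.45], [3.09, 151.38], [-168.51, 168.51]. Speed limits (degrees/s): [159.86, 159.86, 180, 180, 180, 180].

### API

Orientations are given as [roll, pitch, yaw] about the fixed x, y, z axes, in that order (R = Rz(yaw) Ry(pitch) Rx(roll)).
In Python, from cell import manip, eyes gives the robot as it stands.
- The arm moves only by the tool apply_moves, never from a script. Its argument "increments" is a list that holds one entry, the list of rows, each a list of 5 numbers: the closure, from -1 (fully open) to 1 (shut), then the shift along the tool's x, y, z in cm, then the turn about the tool's z in rad. In form: [[[fingers, tx, ty, tz, twist], ...]]. A call has 1 to 10 rows; each row is the pose to reach, as a shift and turn from the pose commanded when the call began, along the tool's axes at that moment; what a row does not reach only later rows make up. A row lasts 1/12 s, in which the tool goes at most 41.7 mm and 7.16 degrees, less where a joint would pass 70% of its speed; a pose out of reach is approached as far as the arm can. A call with a gripper value outside its range is refused whole. The fingers move at their own pace and stop on an object; the grip force is fixed at half the most. Time passes only in rows, so rows that repeat a pose let the fingers close. It gives the time, the measured TCP pose, the force, the opening and the grip force at its end, in the units of the state.
- manip.sense(): the state, without advancing time (a new reading comes with each control period).
- eyes.capture(name): name is "scene" or "top" or "wrist"; returns a dict with "img" (384x512x3 uint8, red, green, blue), "fx", "fy", "cx", "cy" (pixels), "position" and "attitude" of the camera in the world. Camera axes: x right, y down, z forward; pixel columns grow to the right and rows downward; lengths in m; the calibration is good to about 2 mm. A picture is of the moment at which its call begins. There is no depth.
- manip.sign_off(): hands the job in; it is judged then, once.
The state is a dict: "clock": time; "joint_pos": joint angles; "dq": joint speeds; "joint_torque": joint torques, N m; "position": TCP position; "tcp_rot": TCP orientation; "wrist_force": force on the tool from outside, world axes, zero at the start; "ft_torque": the same for the moment, N m; "gripper_width": finger opening in m; "grip_force": force on a finger pad.
Only numpy, scipy, OpenCV 4.12 (cv2) and the standard library are available. Lean on these libraries where they do the work, as an engineer would, in place of code of your own. Each camera call takes 0.05 s, during which the arm holds its last target. There are 200 camera calls.

### The job

Set the hardwood block squarely on the small stand of the marking gauge, its sides flush with the stand's sides, and let go of it. Then pull the gauge's sprung pointer rod out of its tube by the upright knob until the dark ring on the rod is level with the mouth of the tube (65 mm out), and finish while still holding it there against the spring, so that the pointer stays over the middle of the block. Leave the tape measure, the long wooden block and the pencil where they are.

Things in the scene. Friction and masses are not known exactly. Their poses are not given: they have to be found in the camera images.
- gauge: Marking gauge screwed to the table. Origin: table level under the centre of its stand; z up. Base plate 70 (x) mm, 8 thick, y -50 to +305. Stand at the origin: block 50 (x) x 60 (y), flat top 38 mm high. Tube along +y on two pillars (118 high): 22 mm thick, collar 27, axis 100 mm above the table, y 155 (mouth) to 302. The pointer rod slides out toward -y, over the stand.
- stand_top (a point): Centre of the stand's flat top (50 x 60 mm, 38 mm above the table); axes as the gauge's. The block's underside belongs here.
- tube_mouth (a point): Centre of the tube's mouth, on the rod's axis, 100 mm above the table, 155 mm from the stand's centre along the gauge's +y.
- knob (a point): Point to grip on the axis of the rod's upright knob, 130 mm above the table. The knob: steel cylinder, diameter 20 mm, 111 to 146 mm above the table (16 mm neck below), on top of the rod (10 mm thick, axis 100 mm high). With the rod home it is 110 mm from the stand's centre along the gauge's +y, 45 mm in front of the tube's mouth; it moves with the rod toward -y.
- pointer_tip (a point): Tip of the pointer: a 6 mm thick needle runs 45 mm ahead of the knob (toward the gauge's -y) and ends in a short cone pointing down, its tip 87.5 mm above the table, 4.5 mm over the top of a block on the stand. With the rod 65 mm out it is over the stand's centre.
- rod (a joint): How far the pointer rod is pulled out, m: 0 home (the start), 0.065 at its length mark, 0.085 end stop. The mark is a dark ring 4 mm wide on the rod, at first hidden in the tube; its middle is level with the mouth at 0.065. An inner spring pulls the rod home, 3 N at 0 to 9.5 N at 0.065 (100 N/m): it slides back if let go.
- block: Plain hardwood block, 50 (x) x 60 (y) x 45 (z) mm, about 0.2 kg, lying loose on the table to the right of the gauge. Origin: centre of its underside; z up. Its 50 mm side belongs along the stand's 50 mm side (half a turn makes no difference).
- tape_measure: Tape measure standing on the table behind the work, 43 x 85 x 65 mm; leave it. Origin: centre of its underside.
- long_block: Long wooden block with two small holes, 42 x 180 x 22 mm, lying on the table between robot and gauge; leave it. Origin: centre of its underside.
- pencil: Flat carpenter's pencil, 8 x 168 x 6 mm, lying on the table behind the block; leave it. Origin: centre of its underside.
There are look-alikes about, which are no part of the job. Leave any green or white look-alike of the block alone.

How it is judged (in metres and radians):
On the way, in this order (a step that is already met when the one before it is completed fails the run):
1. the block sits squarely on the gauge's stand, let go (x of block in the frame of stand_top between -0.005 and 0.005 m and y of block in the frame of stand_top between -0.005 and 0.005 m and z of block in the frame of stand_top between -0.003 and 0.003 m and angle between the x axis of block and the x axis of gauge, either way round below 0.1 rad and angle between block's own z axis and vertical below 0.06 rad and contact force between each of the arm, the fingers and block below 0.2 N and linear speed of block below 0.02 m/s), for 0.2 s.
2. the pointer rod is held at its length mark (value of joint rod between 0.06 and 0.07 m and velocity of joint rod between -0.01 and 0.01 m/s and contact force between the fingers and gauge above 2 N), for 0.2 s.
At the end, for the whole second after the job is handed in: The block rests upright on the stand, centred within 5 mm each way and square within 0.1 rad, untouched by the robot; the rod is held by the fingers with at least 2 N, at rest, 60 to 70 mm out; the bystanders have not moved more than 30 mm (all of step 1 and all of step 2); the arm keeps its last pose, push and grip.
It fails at once if the tape measure is moved more than 30 mm (distance of tape_measure from where it was at the start of the episode above 0.03 m).
It fails at once if the long wooden block is moved more than 30 mm (distance of long_block from where it was at the start of the episode above 0.03 m).
It fails at once if the pencil is moved more than 30 mm (distance of pencil from where it was at the start of the episode above 0.03 m).
It also fails if it takes over 51 s, if anything falls off the work surface, if the arm or the gripper's body presses on something with over 40 N, if the wrist force passes 120 N, or if a joint passes its speed limit or range.

## Working session

There is one attempt and no reset: what is moved stays moved. The work goes in short steps, Python scripts to look and compute and a tool call to move; the robot and the scene stay as the last step left them, time stands still between calls to the robot, and variables do not carry over. Pictures are saved under pics/ and viewed, at most 10 in all, crops included, and the job is handed in when it is done.

Besides the shell and the picture viewer there is one more tool, called after ">>>" in YAML: its name, and indented under it one key for each argument. apply_moves: Moves the arm, as the interface text tells. Its arguments: {"type":"object","properties":{"increments":{"type":"array"}},"required":["increments"]}

```bash
mkdir -p pics
python3 - <<'E'
from cell import manip, eyes
import cv2
s=manip.sense();print(s['clock'],s['position'],s['tcp_rot'],s['gripper_width'],manip.hold_point_z)
for n in('top','scene'):
    c=eyes.capture(n);cv2.imwrite(f'pics/{n}0.png',c['img'][:,:,::-1]);print(n,c['fx'],c['fy'],c['cx'],c['cy'],c['position'],c['attitude'])
E
```

```text
0.0 [ 0.24870542 -0.57247264  0.23005627] [-1.79868054e+02 -8.82391654e-03  2.34807331e+01] 0.08508686248350936 -0.0187
top 380.08196417819454 380.08196417819454 257.6382226024085 200.26153381409324 [ 0.39010087 -0.02042253  1.1975435 ] [-175.6330483    -0.78448945  -88.57088549]
scene 352.38482863454846 352.38482863454846 254.53100382809168 194.9209492820828 [-0.10988275 -0.57383566  0.48675265] [-115.31323735    0.31693794  -48.09743344]
```

View pics/top0.png

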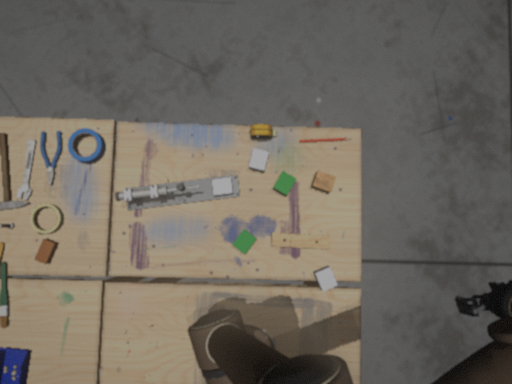

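View pics/scene0.png

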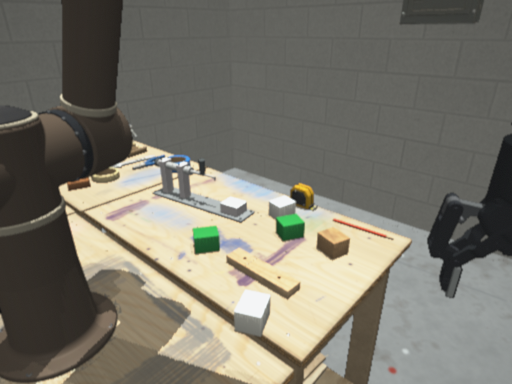

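The top view shows the gauge with its stand at about (222,186) and its tube to the left. The block candidates are wood (322,181), green (285,183) and (245,242), white (259,159) and (326,278), and a brown object at (46,251). The wood-coloured one at (322,181), right of the gauge with the pencil behind it, fits the description. I'll confirm it in a crop.

```bash
cat > h.py <<'E'
import numpy as np, cv2
from scipy.spatial.transform import Rotation as R
from cell import manip, eyes
def rot(a): return R.from_euler('xyz',a,degrees=True).as_matrix()
def cast(c,px,z):
    px=np.atleast_2d(np.asarray(px,float))
    d=np.c_[(px[:,0]-c['cx'])/c['fx'],(px[:,1]-c['cy'])/c['fy'],np.ones(len(px))]@rot(c['attitude']).T
    p=np.asarray(c['position']); return p+d*((z-p[2])/d[:,2])[:,None]
def proj(c,P):
    q=(np.atleast_2d(P)-c['position'])@rot(c['attitude'])
    return np.c_[q[:,0]/q[:,2]*c['fx']+c['cx'],q[:,1]/q[:,2]*c['fy']+c['cy']]
def totool(P):  # world point -> tool frame (cm)
    s=manip.sense(); return (np.asarray(P)-s['position'])@rot(s['tcp_rot'])*100
E
python3 - <<'E'
from h import *
t=eyes.capture('top')
print('block',cast(t,[322,181],.045),'stand',cast(t,[222,186],.038),'tubeend',cast(t,[122,195],.1), 'long',cast(t,[[272,240],[328,241]],.022),'pencil',cast(t,[[300,141],[348,140]],0))
a=cv2.resize(t['img'][140:225,100:350],None,fx=3.2,fy=3.2,interpolation=cv2.INTER_CUBIC)
s=eyes.capture('scene')
b=cv2.resize(s['img'][150:270,150:360],None,fx=2.6,fy=2.6,interpolation=cv2.INTER_CUBIC)
b=cv2.copyMakeBorder(b,0,0,0,800-b.shape[1],cv2.BORDER_CONSTANT)
cv2.imwrite('pics/crop1.png',np.vstack([a,b])[:,:,::-1]);print(a.shape,b.shape)
E
```

```text
block [[ 0.54271079 -0.22945614  0.045     ]] stand [[0.52001043 0.07620357 0.038     ]] tubeend [[0.47932199 0.35827742 0.1       ]] long [[ 0.35872326 -0.08154717  0.022     ]
 [ 0.35989956 -0.25441436  0.022     ]] pencil [[ 0.67579137 -0.16544885  0.        ]
 [ 0.68339392 -0.31964723  0.        ]]
(272, 800, 3) (312, 800, 3)
```

View pics/crop1.png

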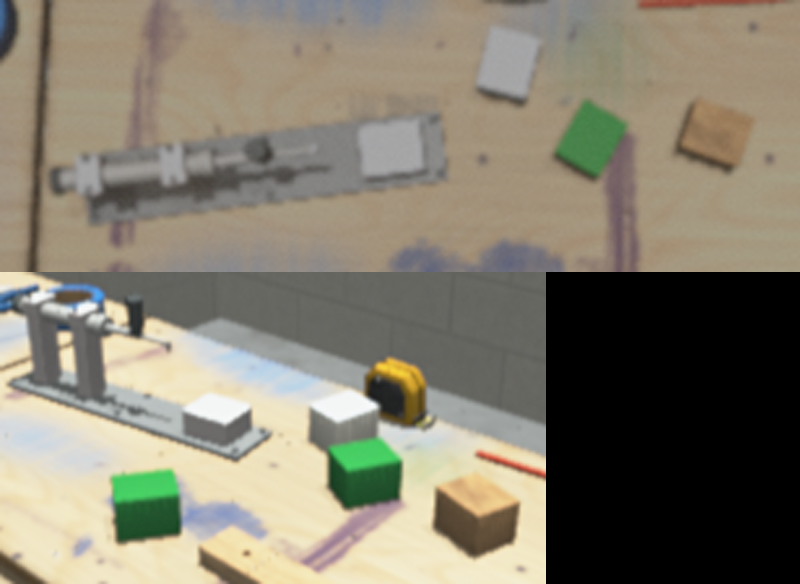

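The crop confirms it: the plain wood block is at right (crop 715,133), next to the green look-alike (crop 592,140). The gauge's stand is at crop (392,150) and its knob at (258,150).

Run:
```python
from h import *
print(totool([.50,-.23,.25]))
```

```text
[ 36.69376903 -21.43619642  -1.91358158]
```

>>> apply_moves:
  increments:
    - [[-1,3.6,-2.1,-0.4,0],[-1,7,-4,-0.8,0],[-1,10.5,-6.1,-1.2,0],[-1,14,-8.2,-1.6,0],[-1,17.5,-10.2,-1.9,0],[-1,21,-12.3,-1.9,0],[-1,24.5,-14.3,-1.9,0],[-1,28,-16.4,-1.9,0],[-1,31.5,-18.4,-1.9,0],[-1,34.5,-20.2,-1.9,0]]

```text
clock: 1.03
position: [0.486, -0.2482, 0.2503]
tcp_rot: [-180.0, -0.0, 23.5]
wrist_force: [0.4, -1.3, -0.1]
gripper_width: 0.0854
grip_force: 0.0
```

Run:
```python
from h import *
s=manip.sense();print(s['clock'],s['position'],s['tcp_rot'],s['joint_pos'])
c=eyes.capture('wrist');cv2.imwrite('pics/w1.png',c['img'][:,:,::-1]);print(c['fx'],c['position'],c['attitude'],proj(c,[.5427,-.2295,.045]))
```

```text
1.0333 [ 0.48602366 -0.2482231   0.25030519] [-1.79992895e+02 -3.20742461e-02  2.35146385e+01] [-3.16439201e+01  7.88676190e+00  1.03267569e+02  3.25816334e-02
  6.88331789e+01  3.48296781e+01]
341.9338395012361 [ 0.5471451  -0.22198884  0.39279575] [ 1.64794541e+02 -1.76180626e-02 -6.64261019e+01] [[261.94593381 105.96538628]]
```

View pics/w1.png

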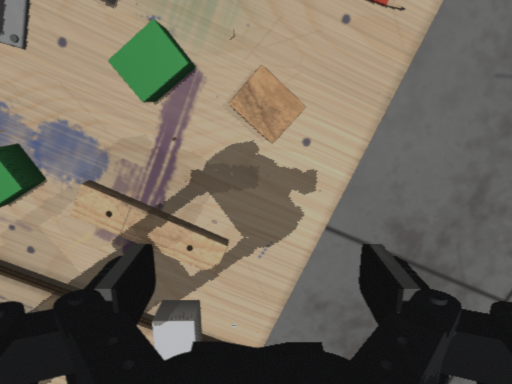

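The wrist view shows the wood block's top, with corners at about (261,66), (305,107), (272,142) and (229,102). Next I'll measure it with a mask.

```bash
cat >> h.py <<'E'
def rect(c,m,z,near):
    """min-area rect of mask blob nearest pixel, on plane z: centre, sides, angle of the short side (deg)"""
    cs,_=cv2.findContours(m.astype(np.uint8),cv2.RETR_EXTERNAL,cv2.CHAIN_APPROX_NONE)
    cs=[k for k in cs if cv2.contourArea(k)>200]
    k=min(cs,key=lambda k:np.hypot(*(k[:,0].mean(0)-near)))
    w=cast(c,k[:,0],z)[:,:2]
    (x,y),(a,b),th=cv2.minAreaRect((w*1000).astype(np.float32))
    if a>b: a,b,th=b,a,th+90
    th=(th+90)%180-90
    return np.array([x,y])/1000,(a,b),th,cv2.minAreaRect(k)
E
python3 - <<'E'
from h import *
c=eyes.capture('wrist')
hsv=cv2.cvtColor(c['img'],cv2.COLOR_RGB2HSV)
print(hsv[104,267],hsv[104,215],hsv[60,290],hsv[90,262])
for lo in (90,100,110,120):
    m=cv2.morphologyEx(cv2.inRange(hsv,(5,lo,60),(25,255,215)),cv2.MORPH_OPEN,np.ones((5,5)))
    print(lo,rect(c,m,.045,[267,104]))
E
```

```text
[ 15 106 159] [ 17  70 176] [ 17  64 174] [ 15 105 175]
90 (array([ 0.54558643, -0.23334657]), (49.528221130371094, 59.19858169555664), -18.06402587890625, ((270.59429931640625, 110.16981506347656), (60.692359924316406, 51.29364013671875), 42.51044845581055))
100 (array([ 0.54551343, -0.23331802]), (48.865108489990234, 58.38117218017578), -18.420310974121094, ((270.5716857910156, 110.1490478515625), (60.016632080078125, 50.802207946777344), 42.51044845581055))
110 (array([ 0.56151337, -0.24035707]), (13.978766441345215, 33.02189636230469), -1.92681884765625, ((283.9000244140625, 98.69999694824219), (33.541019439697266, 14.758047103881836), 26.56505012512207))Traceback (most recent call last):
  File "<stdin>", line 7, in <module>
  File "h.py", line 18, in rect
    k=min(cs,key=lambda k:np.hypot(*(k[:,0].mean(0)-near)))
ValueError: min() iterable argument is empty
```

Run:
```python
from h import *
c=eyes.capture('wrist')
hsv=cv2.cvtColor(c['img'],cv2.COLOR_RGB2HSV)
m=cv2.morphologyEx(cv2.inRange(hsv,(5,92,60),(25,255,215)),cv2.MORPH_OPEN,np.ones((5,5)))
print(rect(c,m,.045,[270,110]),manip.sense()['position'])
print(totool([.447,.117,.25]))
```

```text
(array([ 0.54557788, -0.23333084]), (49.509376525878906, 58.948341369628906), -18.061737060546875, ((268.2698059082031, 106.2056655883789), (60.99950408935547, 51.66221618652344), 42.51044845581055)) [ 0.48597177 -0.24838129  0.25011618]
[ 1.11523189e+01 -3.50121191e+01  1.74607299e-02]
```

>>> apply_moves:
  increments:
    - [[-1,1.2,-3.8,0,0.03],[-1,2.4,-7.6,0,0.06],[-1,3.6,-11.4,0,0.09],[-1,4.8,-15.2,0,0.12],[-1,6,-19,0,0.15],[-1,7.2,-22.8,0,0.18],[-1,8.4,-26.6,0,0.21],[-1,9.6,-30.4,0,0.24],[-1,11,-34,0,0.27],[-1,11.2,-35,0,0.27]]

```text
clock: 2.02
position: [0.4479, 0.1181, 0.2505]
tcp_rot: [-179.9, -0.0, 8.1]
wrist_force: [-0.2, -0.5, 0.6]
gripper_width: 0.0856
grip_force: 0.0
```

Run:
```python
from h import *
eyes.capture('wrist');eyes.capture('wrist');c=eyes.capture('wrist');cv2.imwrite('pics/w2.png',c['img'][:,:,::-1]);print(manip.sense()['position'],manip.sense()['tcp_rot'])
```

```text
[0.44813615 0.11434312 0.25011805] [1.79920921e+02 2.48297034e-02 8.09949571e+00]
```

View pics/w2.png

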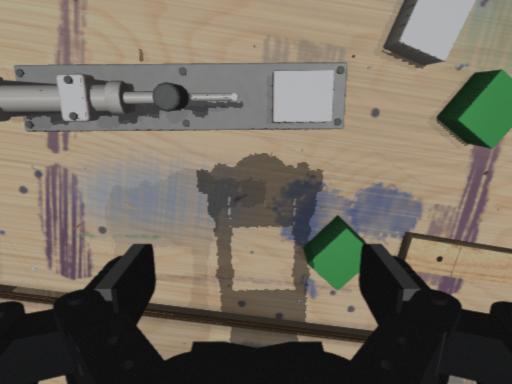

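The view shows the stand's light top at about (304,97), the knob at (170,97), the needle tip near (237,98) and the tube mouth near (125,97).

Run:
```python
from h import *
c=eyes.capture('wrist')
hsv=cv2.cvtColor(c['img'],cv2.COLOR_RGB2HSV)
for (y,x) in((97,304),(97,262),(90,337),(128,304)): print(hsv[y,x],end=' ')
for v in (150,165):
    m=((hsv[...,1]<45)&(hsv[...,2]>v)).astype(np.uint8)*255
    m[:, :255]=0; m[:, 345:]=0
    m=cv2.morphologyEx(m,cv2.MORPH_OPEN,np.ones((5,5)))
    r=rect(c,m,.038,[304,97]); print(v,r)
g=np.radians(r[2]); gx=np.array([np.cos(g),np.sin(g)]);gy=np.array([-gx[1],gx[0]])
for d in(-50,):0
# edges of the base plate (z=.008) via grey mask
m=((hsv[...,1]<40)).astype(np.uint8)*255; m[:,345+10:]=0;m[150:]=0
print(rect(c,cv2.morphologyEx(m,cv2.MORPH_OPEN,np.ones((5,5))),.008,[180,97]))
O=r[0];kn=O+.110*gy
print('O',O,'knob',kn,'px',proj(c,[*kn,.146]), 'tip',proj(c,[*(O+.065*gy),.1]),'corners',proj(c,[[*(O+a*gx+b*gy),.008] for a,b in((-.035,-.05),(.035,-.05))]))
```

```text
[113   6 181] [ 60   2 128] [ 45   4 133] [ 15  13 116] 150 (array([0.52267963, 0.07878868]), (49.15481948852539, 57.73751449584961), 8.866410255432129, ((302.0, 95.5), (51.0, 58.0), 90.0))
165 (array([0.52285406, 0.07901009]), (48.276912689208984, 57.68257141113281), 9.273811340332031, ((302.0, 95.5), (51.0, 58.0), 90.0))
(array([0.50150024, 0.21674074]), (69.35664367675781, 377.0319519042969), 8.728617668151855, ((172.05540466308594, 96.80081939697266), (66.4423599243164, 344.5769958496094), 89.40111541748047))
O [0.52285406 0.07901009] knob [0.50512726 0.18757233] px [[163.39467144  98.12108438]] tip [[232.51327475  97.03427592]] corners [[342.82178075 127.9216547 ]
 [345.91075592  60.75203893]]
```

Run:
```python
from h import *
print(totool([.5456,-.2333,.15]),manip.sense()['position'], np.radians(8.1-72))
```

```text
[ 4.80441678 35.69903202 10.06315435] [0.4483303  0.11366791 0.25014447] -1.1152653920243765
```

>>> apply_moves:
  increments:
    - [[-1,0.5,3.8,0,-0.11],[-1,1,7.6,1,-0.22],[-1,1.5,11.4,2,-0.33],[-1,2,15.2,3,-0.45],[-1,2.6,19,4,-0.56],[-1,3.2,22.8,5,-0.67],[-1,3.8,26.6,6,-0.78],[-1,4.4,30.4,7,-0.9],[-1,4.8,34,8,-1.01],[-1,4.8,35.7,10,-1.115]]

```text
clock: 3.05
position: [0.5473, -0.2406, 0.152]
tcp_rot: [179.6, 0.2, 71.9]
wrist_force: [1.0, -0.2, 0.2]
gripper_width: 0.0853
grip_force: 0.0
```

Run:
```python
from h import *
for i in range(6): c=eyes.capture('wrist')
s=manip.sense();print(s['position'],s['tcp_rot'],totool([.5456,-.2333,.01]))
hsv=cv2.cvtColor(c['img'],cv2.COLOR_RGB2HSV)
m=cv2.morphologyEx(cv2.inRange(hsv,(5,92,60),(25,255,215)),cv2.MORPH_OPEN,np.ones((5,5)))
print(rect(c,m,.045,proj(c,[.5456,-.2333,.045])[0]))
```

```text
[ 0.54503264 -0.23199023  0.15083871] [ 1.79991202e+02 -9.43669213e-03  7.17752081e+01] [-0.10898263  0.09269035 14.08386715]
(array([ 0.54575861, -0.2328638 ]), (48.95164108276367, 59.666542053222656), -18.252586364746094, ((258.0, 188.5), (77.0, 66.0), 90.0))
```

>>> apply_moves:
  increments:
    - [[-1,-0.1,0.1,3,0],[-1,-0.1,0.1,6,0],[-1,-0.1,0.1,9,0],[-1,-0.1,0.1,12,0],[-1,-0.1,0.1,13.5,0],[-1,-0.1,0.1,14,0],[-1,-0.1,0.1,14,0],[-1,-0.1,0.1,14,0],[1,-0.1,0.1,14,0],[1,-0.1,0.1,14,0]]

```text
clock: 4.18
position: [0.5479, -0.2336, 0.0125]
tcp_rot: [179.8, 0.0, 71.9]
wrist_force: [1.0, -0.7, 0.0]
gripper_width: 0.0636
grip_force: 0.0
```

>>> apply_moves:
  increments:
    - [[1,0,0,0,0],[1,0,0,0,0],[1,0,0,0,0],[1,0,0,0,0],[1,0,0,0,0],[1,0,0,0,0],[1,0,0,0,0],[1,0,0,0,0]]

```text
clock: 4.85
position: [0.5473, -0.2336, 0.0121]
tcp_rot: [179.9, 0.0, 71.9]
wrist_force: [-0.0, 0.6, 6.0]
gripper_width: 0.0491
grip_force: 64.5
```

>>> apply_moves:
  increments:
    - [[1,0,0,-2,0],[1,0,0,-5,0],[1,0,0,-8,0],[1,0,0,-10.5,0],[1,0,0,-12,0],[1,0,0,-12,0],[1,0,0,-12,0]]

```text
clock: 5.43
position: [0.5464, -0.2332, 0.1309]
tcp_rot: [179.9, 0.0, 71.9]
wrist_force: [-0.9, -0.7, -2.8]
gripper_width: 0.0495
grip_force: 63.7
```

Run:
```python
from h import *
s=manip.sense();print(s['position'],s['tcp_rot'],s['gripper_width'],s['wrist_force'],totool([.5228,.079,.135]),np.radians(s['tcp_rot'][2]-98.7))
```

```text
[ 0.54644649 -0.23319888  0.1308981 ] [1.79897986e+02 1.58472476e-02 7.18894375e+01] 0.04945139262231998 [-0.8809675  -0.71422395 -2.77661055] [ 28.93803666 -11.95149059  -0.43947359] -0.46793258997126613
```

>>> apply_moves:
  increments:
    - [[1,3,-1.2,0,-0.05],[1,6,-2.4,0,-0.1],[1,9,-3.6,0,-0.15],[1,12,-4.8,0,-0.2],[1,15,-6.1,0,-0.25],[1,18,-7.3,0,-0.3],[1,21,-8.6,0,-0.35],[1,24,-9.8,0,-0.4],[1,27,-11.1,0,-0.45],[1,28.9,-12,0,-0.468]]

```text
clock: 6.27
position: [0.5192, 0.0816, 0.1277]
tcp_rot: [-179.7, -0.1, 98.9]
wrist_force: [-0.8, 0.0, -2.6]
gripper_width: 0.0491
grip_force: 63.5
```

Run:
```python
from h import *
for i in range(6): c=eyes.capture('wrist')
s=manip.sense();print(s['position'],s['tcp_rot'],s['gripper_width'],totool([.5228,.079,.049]),np.radians(s['tcp_rot'][2]-98.7))
cv2.imwrite('pics/w3.png',c['img'][:,:,::-1])
```

```text
[0.52100337 0.0781794  0.12895755] [-1.79857849e+02  1.27882201e-02  9.86689581e+01] 0.049113212142958496 [0.055827   0.20981596 7.99524711] -0.0005417834165288668
```

View pics/w3.png

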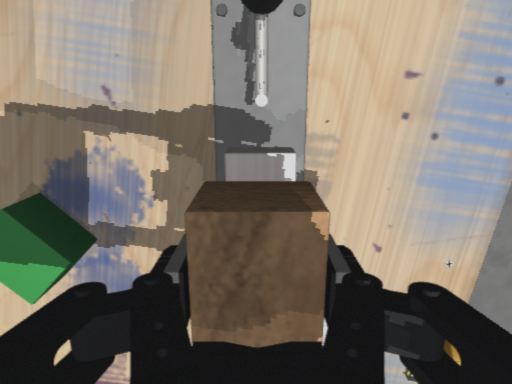

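Run:
```python
from h import *
c=eyes.capture('wrist');g=cv2.cvtColor(c['img'],cv2.COLOR_RGB2GRAY).astype(int)
for r in (154,158,165,172): 
    d=np.diff(g[r,200:330]);print(r,[(200+i,d[i]) for i in np.where(abs(d)>22)[0]])
for r in (184,188): 
    d=np.diff(g[r,180:350]);print(r,[(180+i,d[i]) for i in np.where(abs(d)>18)[0]])
print(totool(cast(c,[[225,165],[295,165]],.038)),totool(cast(c,[[203,182],[325,182]],.117)), totool(cast(c,[[262,100]],.1)))
print(c['cx'],totool(c['position']))
```

```text
154 [(np.int64(266), np.int64(48)), (np.int64(267), np.int64(25)), (np.int64(294), np.int64(-41)), (np.int64(295), np.int64(-23)), (np.int64(303), np.int64(25))]
158 [(np.int64(282), np.int64(52)), (np.int64(283), np.int64(24)), (np.int64(294), np.int64(-48)), (np.int64(303), np.int64(29))]
165 [(np.int64(224), np.int64(24)), (np.int64(282), np.int64(43)), (np.int64(294), np.int64(-39)), (np.int64(303), np.int64(25))]
172 [(np.int64(223), np.int64(23)), (np.int64(282), np.int64(48)), (np.int64(283), np.int64(29)), (np.int64(294), np.int64(-32)), (np.int64(295), np.int64(-42)), (np.int64(296), np.int64(-25)), (np.int64(315), np.int64(42)), (np.int64(316), np.int64(25))]
184 [(np.int64(201), np.int64(-22)), (np.int64(202), np.int64(-26)), (np.int64(311), np.int64(20)), (np.int64(315), np.int64(39))]
188 [(np.int64(199), np.int64(-24)), (np.int64(313), np.int64(27)), (np.int64(314), np.int64(52)), (np.int64(315), np.int64(23))]
[[ 2.16974639 -2.21896686  9.1361115 ]
 [ 2.18018746  2.63143532  9.12761939]] [[ 2.87887447 -2.50909477  1.23645454]
 [ 2.89179795  3.15821836  1.22653203]] [[6.55681476 0.23562799 2.93086204]]
256.8802851506213 [ 6.64122057e+00 -2.76732788e-04 -1.42092950e+01]
```

The view shows the block held squarely above the stand. The stand's visible far edge is at about row 152, columns 225–295, and the needle tip is at (262,100). The remaining shift is about +0.15 cm in tool x and +0.2 cm in tool y.

>>> apply_moves:
  increments:
    - [[1,0.15,0.2,1,0],[1,0.15,0.2,3,0],[1,0.15,0.2,5,0],[1,0.15,0.2,6.5,0],[1,0.15,0.2,7.3,0],[1,0.15,0.2,7.5,0],[1,0.15,0.2,7.5,0],[1,0.15,0.2,7.5,0]]

```text
clock: 7.28
position: [0.5245, 0.0806, 0.0558]
tcp_rot: [179.9, 0.0, 98.7]
wrist_force: [-0.1, 0.3, -2.1]
gripper_width: 0.0489
grip_force: 63.6
```

Run:
```python
from h import *
s=manip.sense();print(s['position'],s['tcp_rot'],s['wrist_force'],totool([.5228,.079,.0500]))
```

```text
[0.52450862 0.08055195 0.05578975] [1.79923182e+02 5.99682620e-03 9.86763208e+01] [-0.10942818  0.34809273 -2.10566216] [-0.12758323 -0.19309426  0.57872962]
```

>>> apply_moves:
  increments:
    - [[1,0,-0.15,0,0],[1,0,-0.15,0.2,0],[1,0,-0.15,0.4,0],[1,0,-0.15,0.5,0],[1,0,-0.15,0.6,0],[1,0,-0.15,0.6,0],[1,0,-0.15,0.6,0]]

```text
clock: 7.87
position: [0.5223, 0.0806, 0.0501]
tcp_rot: [180.0, 0.0, 98.7]
wrist_force: [-2.7, 0.0, 5.6]
gripper_width: 0.0494
grip_force: 64.3
```

Run:
```python
from h import *
s=manip.sense();print(s['position'],s['tcp_rot'],s['wrist_force'],totool([.5228,.079,.0500]))
```

```text
[0.52228996 0.08062614 0.05009654] [1.79999454e+02 1.34816098e-03 9.87162306e+01] [-2.66594756  0.04486795  5.62567466] [-0.16846488  0.02577256  0.00965796]
```

>>> apply_moves:
  increments:
    - [[-1,0,0,0,0],[-1,0,0,0,0],[-1,0,0,0,0],[-1,0,0,0,0],[-1,0,0,0,0],[-1,0,0,0,0],[-1,0,0,0,0],[-1,0,0,0,0]]

```text
clock: 8.53
position: [0.5222, 0.0805, 0.0492]
tcp_rot: [-180.0, -0.0, 98.7]
wrist_force: [0.1, -0.5, -0.6]
gripper_width: 0.0856
grip_force: 0.0
```

>>> apply_moves:
  increments:
    - [[-1,0,0,-1,0],[-1,0,0,-3,0],[-1,0,0,-6,0],[-1,0,0,-9,0],[-1,0,0,-12,0],[-1,0,0,-15,0],[-1,0,0,-18,0],[-1,0,0,-20,0],[-1,0,0,-20,0]]

```text
clock: 9.28
position: [0.5258, 0.0809, 0.256]
tcp_rot: [179.3, 0.1, 98.7]
wrist_force: [1.4, 0.5, 1.0]
gripper_width: 0.085
grip_force: 0.0
```

Run:
```python
from h import *
for i in range(5): c=eyes.capture('wrist')
s=manip.sense();print(s['position'],s['tcp_rot'],s['joint_pos'])
cv2.imwrite('pics/w4.png',c['img'][:,:,::-1])
hsv=cv2.cvtColor(c['img'],cv2.COLOR_RGB2HSV)
e=proj(c,[.5225,.079,.083])[0];print(e)
for lo in(80,92):
  m=cv2.morphologyEx(cv2.inRange(hsv,(5,lo,60),(25,255,235)),cv2.MORPH_OPEN,np.ones((5,5)))
  print(rect(c,m,.083,e))
```

```text
[0.52076483 0.08045309 0.24749797] [-1.79797744e+02 -1.52994549e-02  9.87099065e+01] [ 4.04767930e+00  6.03874744e+00  1.05679633e+02 -1.28008786e-03
  6.84844501e+01 -4.66178265e+00]
[258.38796838 174.67890446]
(array([0.52269922, 0.08081332]), (49.35795593261719, 59.98543167114258), 8.81132984161377, ((259.0, 172.0), (64.0, 54.0), 90.0))
(array([0.52281122, 0.08083069]), (48.81426239013672, 59.98542785644531), 8.81132698059082, ((259.0, 172.0), (64.0, 54.0), 90.0))
```

View pics/w4.png

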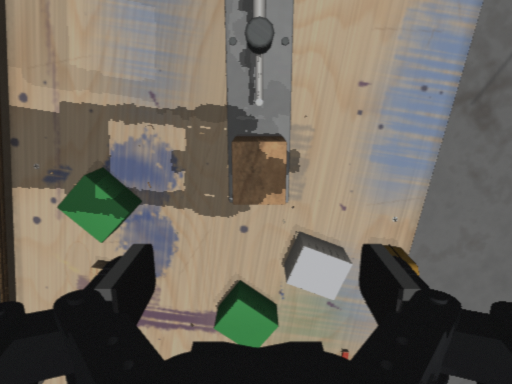

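The block sits on the stand with its top at about (259,172), in line with the base plate (columns 227–292). The knob top is at about (259,33). I'll check the block's offset along the gauge against the knob.

Run:
```python
from h import *
c=eyes.capture('wrist')
g=cv2.cvtColor(c['img'],cv2.COLOR_RGB2GRAY)
print(g[36,235:290].tolist()); print(g[5:70,259].tolist()); print(g[125:215,240].tolist())
t=np.radians(8.7);gx=np.array([np.cos(t),np.sin(t)]);gy=np.array([-gx[1],gx[0]])
O=np.array([.5228,.079])
for k in(-.02,0,.002): print(k,'knob top front/back/ctr',proj(c,[[*(O+(k+.110+a)*gy),.146] for a in(-.01,.01,0)])[:,1] )
print(proj(c,[[*(O+b*gy),.083] for b in(-.03,.03)])[:,1],proj(c,[[*(O+.03*gy),.038]]))
```

```text
[120, 116, 115, 115, 115, 115, 114, 115, 114, 112, 91, 61, 60, 72, 84, 89, 90, 90, 90, 90, 90, 90, 91, 90, 89, 89, 89, 88, 88, 90, 90, 89, 89, 89, 89, 86, 78, 70, 71, 107, 125, 128, 127, 126, 127, 126, 126, 126, 123, 121, 121, 122, 123, 126, 127]
[175, 175, 175, 175, 175, 174, 175, 175, 175, 175, 167, 107, 74, 80, 88, 89, 89, 88, 90, 90, 92, 91, 90, 88, 90, 89, 89, 89, 88, 88, 89, 89, 91, 92, 91, 91, 91, 91, 90, 83, 72, 62, 42, 30, 25, 23, 23, 24, 36, 76, 109, 138, 166, 154, 154, 154, 157, 170, 172, 172, 172, 172, 173, 172, 172]
[62, 61, 63, 62, 61, 63, 63, 62, 61, 57, 53, 41, 39, 41, 44, 44, 53, 68, 77, 81, 81, 82, 82, 83, 84, 85, 86, 87, 87, 82, 80, 79, 77, 75, 74, 75, 73, 73, 74, 74, 73, 75, 77, 74, 72, 71, 70, 73, 76, 76, 76, 75, 77, 75, 72, 71, 73, 76, 79, 79, 80, 79, 77, 74, 74, 75, 75, 75, 73, 73, 72, 71, 71, 72, 71, 68, 69, 68, 70, 72, 84, 85, 85, 85, 85, 85, 94, 130, 150, 152]
-0.02 knob top front/back/ctr [79.74429319 48.07809946 64.09250639]
0 knob top front/back/ctr [48.07809946 14.90982261 31.68832293]
0.002 knob top front/back/ctr [44.83059212 11.50625582 28.36415915]
[206.03496291 142.11838913] [[259.09169733 136.67713531]]
```

Run:
```python
from h import *
print(totool([.5062,.1877,.21]),manip.sense()['position'])
```

```text
[10.82046325  0.19919454  3.73281017] [0.52075708 0.08045162 0.24730246]
```

>>> apply_moves:
  increments:
    - [[0,1,0,0,0.12],[0,2,0,0,0.24],[0,3.5,0,0,0.36],[0,5,0,0,0.48],[0,6.5,0.1,0,0.6],[0,8,0.1,0,0.72],[0,9,0.2,0,0.84],[0,10,0.2,0,0.96],[0,10.5,0.2,0,1.08],[0,10.8,0.2,0,1.2]]

```text
clock: 10.42
position: [0.5066, 0.1882, 0.2474]
tcp_rot: [-179.9, 0.2, 29.7]
wrist_force: [-0.6, 0.2, -0.1]
gripper_width: 0.0427
grip_force: 0.0
```

>>> apply_moves:
  increments:
    - [[0,0,0,0,0.12],[0,0,0,0.5,0.24],[0,0,0,1.5,0.371],[0,0,0,2.5,0.371],[0,0,0,3.7,0.371],[0,0,0,3.7,0.371],[0,0,0,3.7,0.371]]

```text
clock: 11.0
position: [0.5065, 0.1872, 0.2103]
tcp_rot: [180.0, 0.2, 8.8]
wrist_force: [-0.3, 0.6, -0.5]
gripper_width: 0.0428
grip_force: 0.0
```

Run:
```python
from h import *
for i in range(5): c=eyes.capture('wrist')
s=manip.sense();print(s['clock'],s['position'],s['tcp_rot'],s['gripper_width'],totool([.5062,.1877,.114]),s['joint_pos'])
cv2.imwrite('pics/w5.png',c['img'][:,:,::-1])
print(proj(c,[[.5062,.1877,.146]]))
```

```text
11.25 [0.50833327 0.18773908 0.21301597] [-1.79988526e+02 -8.20830820e-02  8.72292267e+00] 0.04256894457722347 [-0.22563708 -0.02650716  9.90128955] [1.56651568e+01 9.55827400e+00 1.05891474e+02 1.62772803e-03
 6.44673843e+01 9.69415254e+01]
[[255.77365089 209.23032598]]
```

View pics/w5.png

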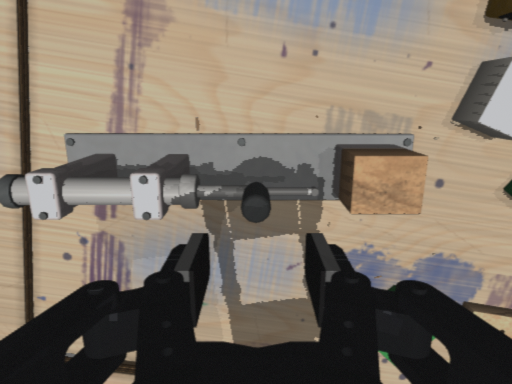

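The knob top at (256,206) is within 3 px of its predicted position and centred between the fingers at columns 205 and 308. Next is the descent and the grip.

>>> apply_moves:
  increments:
    - [[0,-0.1,0,2,0],[0,-0.1,0,4.5,0],[0,-0.1,0,7,0],[0,-0.1,0,9,0],[0,-0.1,0,9.7,0],[0,-0.1,0,9.7,0],[0,-0.1,0,9.7,0],[1,-0.1,0,9.7,0],[1,-0.1,0,9.7,0],[1,-0.1,0,9.7,0]]

```text
clock: 12.08
position: [0.5083, 0.1886, 0.1174]
tcp_rot: [-179.9, -0.2, 8.7]
wrist_force: [-1.5, 2.1, 3.1]
gripper_width: 0.0182
grip_force: 58.7
```

>>> apply_moves:
  increments:
    - [[1,0,0,0,0],[1,0,0,0,0],[1,0,0,0,0],[1,0,0,0,0],[1,0,0,0,0]]

```text
clock: 12.5
position: [0.5083, 0.1886, 0.1174]
tcp_rot: [-179.9, -0.2, 8.7]
wrist_force: [-1.2, 2.5, 7.0]
gripper_width: 0.0183
grip_force: 58.9
```

Run:
```python
from h import *
s=manip.sense();print(s['clock'],s['position'],s['tcp_rot'],s['gripper_width'],s['grip_force'],s['wrist_force'],totool([.5062,.1877,.114]))
```

```text
12.5 [0.50831643 0.18863331 0.11739962] [-179.90499459   -0.22144447    8.68289248] 0.01830063178512728 58.933980194851756 [-1.22582218  2.52247706  6.96780932] [-0.22461969  0.06087269  0.33899635]
```

>>> apply_moves:
  increments:
    - [[1,0,0.4,0,0],[1,0,1.2,0,0],[1,0,2,0,0],[1,0,2.8,0,0],[1,0,3.6,0,0],[1,0,4.4,0,0],[1,0,5.2,0,0],[1,0,5.8,0,0],[1,0,6.2,0,0],[1,0,6.5,0,0]]

```text
clock: 13.33
position: [0.5179, 0.1258, 0.1174]
tcp_rot: [-179.7, -0.2, 8.6]
wrist_force: [-1.9, 9.1, 6.7]
gripper_width: 0.018
grip_force: 59.2
```

Run:
```python
from h import *
for i in range(6): c=eyes.capture('wrist')
s=manip.sense();print(s['clock'],s['position'],s['tcp_rot'],s['gripper_width'],s['grip_force'],s['wrist_force'],totool([.50831643,.18863331,.1174]))
t=eyes.capture('scene')
a=c['img'][100:300,:420];m=cv2.resize(a,None,fx=1.9,fy=1.9,interpolation=cv2.INTER_CUBIC)
cv2.imwrite('pics/w6.png',m[:,:,::-1])
th=np.radians(8.7);O=np.array([.5228,.079]);gy=np.array([-np.sin(th),np.cos(th)])
print('mouth px in crop',(proj(c,[[*(O+.155*gy),.105]])-[0,100])*1.9)
```

```text
13.6333 [0.51783829 0.12612762 0.11739155] [-179.72084069   -0.22172825    8.61598822] 0.0181237174566312 59.132064753212035 [-1.97352375  8.69215311  6.76200407] [-5.03126294e-03 -6.32260594e+00  2.99415246e-02]
mouth px in crop [[ 70.12994366 273.41943264]]
```

View pics/w6.png

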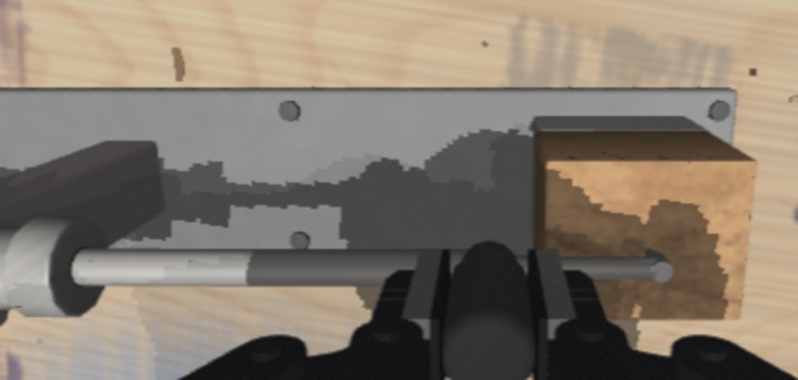

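The enlarged wrist view shows the rod leaving the mouth at crop (75,267) and no ring yet. The pointer tip is over the block at (660,270). The rod is about 63 mm out, so I'll pull 2 mm more.

>>> apply_moves:
  increments:
    - [[1,0,0.1,0,0],[1,0,0.2,0,0],[1,0,0.2,0,0],[1,0,0.2,0,0],[1,0,0.2,0,0],[1,0,0.2,0,0]]

```text
clock: 14.18
position: [0.5181, 0.1243, 0.1174]
tcp_rot: [-179.7, -0.2, 8.6]
wrist_force: [-2.3, 8.7, 6.3]
gripper_width: 0.018
grip_force: 59.1
```

Run:
```python
from h import *
for i in range(6): c=eyes.capture('wrist')
s=manip.sense();print(s['clock'],s['position'],s['grip_force'],s['wrist_force'],s['dq'],totool([.50831643,.18863331,.1174]))
a=cv2.resize(c['img'][205:275,0:150],None,fx=5,fy=5,interpolation=cv2.INTER_CUBIC)
g=cv2.cvtColor(c['img'],cv2.COLOR_RGB2GRAY);print([g[r,25:70].tolist() for r in(236,240,244)])
cv2.imwrite('pics/w7.png',a[:,:,::-1])
```

```text
14.4833 [0.51811398 0.12426105 0.11739196] 59.133302005939186 [-1.97405442  8.53412445  6.22870792] [ 4.09574072e-02 -1.47601848e-02 -8.96815973e-02  2.42511953e-02
 -4.27087721e-02 -7.52162312e-05] [-4.21762113e-03 -6.51128121e+00  3.16307211e-02]
[[52, 51, 51, 52, 51, 50, 50, 50, 45, 36, 32, 35, 37, 69, 126, 148, 150, 149, 146, 148, 150, 150, 150, 150, 150, 150, 150, 151, 150, 151, 150, 150, 151, 150, 150, 150, 150, 151, 150, 150, 150, 151, 150, 150, 150], [52, 52, 52, 53, 53, 52, 53, 48, 43, 41, 41, 48, 90, 153, 177, 179, 179, 180, 180, 180, 180, 179, 179, 179, 179, 179, 179, 179, 179, 179, 179, 179, 179, 179, 178, 178, 178, 179, 178, 177, 178, 178, 178, 178, 178], [51, 48, 48, 49, 48, 49, 48, 47, 40, 36, 38, 44, 88, 152, 178, 181, 191, 196, 196, 196, 196, 196, 196, 197, 197, 197, 197, 197, 197, 196, 197, 197, 197, 197, 198, 197, 198, 198, 198, 198, 198, 198, 198, 199, 198]]
```

View pics/w7.png

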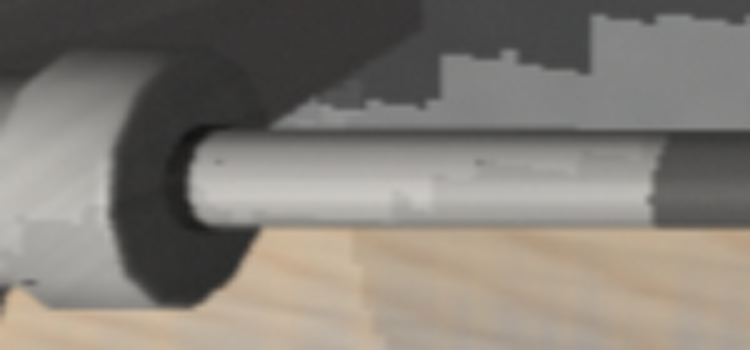

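The enlarged view shows a narrow dark band, about 4 px or 2 mm wide, just emerging at the mouth at crop (178,180). So the ring's middle is level with the mouth, which agrees with the measured 65.1 mm of travel. Everything is at rest and gripped, so I'm handing it in.

```bash
python3 -c "
from cell import manip
print(manip.sign_off())"
```

```text
the job is handed in; nothing more can be done
None
```

I handed the job in with the block on the stand, about 1–2 mm off centre along the gauge, and the gripper holding the rod about 65 mm out; the hand-in returned no verdict, and I did not re-measure the tape measure, long block or pencil.

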